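Ease the sagging bolt out of its bent keeper and hold the scrap tin ajar

ROBOT

A 6-joint arm with a two-finger parallel gripper is mounted at the origin on the work surface. World frame = base frame: x ahead of the robot, y to its left, z up, the work surface at z = 0. Lengths are in m, angles in rad, forces in N, time in s.
With the tool pointing down it reaches from about 0.425 to 0.95 m from the base axis. Payload 14.7 kg.
Tool frame: the origin (TCP) lies on the centre line of the jaws, within the pads' length; the fingertips stand 14 mm ahead of it and the grasp point (between the pads) lies 5 mm behind it (manip.nose_length is the distance from the TCP to the fingertips, in m); z points along the fingers, y is the line along which they close (so a half turn about z gives the same grasp; the last joint's range is limited). The gripper opens to 85 mm and grips with 20 to 120 N. Pads are 22 mm wide; open, the fingers measure 114 mm over their backs; the gripper's body (76 mm by 85 mm) begins 54 mm behind the grasp point. The pads swing forward as they close: fully open they stand 13 mm farther back than shut.
Start: joints at [1.244, 0.48, 1.596, -0, 1.065, -0.047], TCP at [0.179, 0.625, 0.245] pointing down, gripper open.
Joint ranges: [-2.75, 2.75], [-0.82, 2.05], [0.23, 2.67], [-1.56, 4.7], [0.09, 2.69], [-2.92, 2.92]. Speed limits (rad/s): [1.89, 1.89, 2.39, 3.01, 3.01, 3.01].

INTERFACE

Orientations are given as [roll, pitch, yaw] about the fixed x, y, z axes, in that order (R = Rz(yaw) Ry(pitch) Rx(roll)).
In Python, from plant import manip, imaging, job_done gives the robot as it stands (manip), with the cameras (imaging) and the job as plain functions.
- The arm moves only by the tool send_path, called after "Emit:" as name(argument=value, ...), one argument or row to a line, values as JSON. Schema: {"type":"object","properties":{"offsets":{"type":"array","items":{"type":"object","properties":{"d":{"type":"array","items":{"type":"number"},"minItems":3,"maxItems":3},"rotvec":{"type":"array","items":{"type":"number"},"minItems":3,"maxItems":3}},"additionalProperties":false},"minItems":1,"maxItems":8},"aperture":{"type":"number"},"grip_force":{"type":"number"},"only":{"type":"string"},"quiet":{"type":"boolean"},"lines":{"type":"string"}},"required":["offsets"],"additionalProperties":false}. offsets is a list of rows, 1 to 8 of them, each an object with the fields d (a list: dx, dy, dz in normalised numbers (1 is 0.4 m)), rotvec (a list: a rotation vector rx, ry, rz in fractions of the full range, 1 being 2 rad); a field left out counts as zero; each row is the pose to reach, as a shift and turn from the pose commanded when the call began, along the tool's axes at that moment; what a row does not reach only later rows make up. A row lasts 1/8 s, in which the tool goes at most 0.0625 m and 0.188 rad, less where a joint would pass 70% of its speed; a pose out of reach is approached as far as the arm can. aperture is the finger opening in m, set as the call begins (left out keeps the last). The fingers move at their own pace and stop on an object; grip_force is the grip in N (left out, the last holds). Time passes only in rows, so rows that do not move let the fingers close. The tool returns the time, the measured TCP pose, the force, the opening and the grip force at its end. only (a regular expression) keeps the lines of the reply that match it, lines (a string "A,B") keeps lines A to B, and quiet returns only ok. No shift or turn number may pass 1 either way. Input that does not fit is refused with a message, and nothing moves.
- manip.observe(): the state, without advancing time (a new reading comes with each control period).
- imaging.grab_frame(name): name is "scene" or "side" or "wrist"; returns a dict with "frame" (480x640x3 uint8, blue, green, red), "fx", "fy", "cx", "cy" (pixels), "D" ([k1, k2, p1, p2, k3] as OpenCV has them; the pictures are not rectified), "R" (3x3) and "t" (3): a world point X has camera coordinates R X + t. Camera axes: x right, y down, z forward; pixel columns grow to the right and rows downward; lengths in m; the calibration is good to about 2 mm. A picture is of the moment at which its call begins. There is no depth.
- job_done(): hands the job in; it is judged then, once.
The state is a dict: "time_s": time; "qpos": joint angles; "joint_vel": joint speeds; "effort": joint torques, N m; "tcp_pos": TCP position; "tool_rot": TCP orientation; "ft_force": force on the tool from outside, world axes, zero at the start; "moment": the same for the moment, N m; "opening": finger opening in m; "grip_force": force on a finger pad.
Only numpy, scipy, OpenCV 4.12 (cv2) and the standard library are available. Lean on these libraries where they do the work, as an engineer would, in place of code of your own. Each camera call takes 0.05 s, during which the arm holds its last target. There are 200 camera calls.

TASK

Unbolt the tin scrap bin under the oak riser and hold it ajar for me so I can fish out a reed plate: its brass-knobbed barrel bolt sags, so lift it over the turned-up lip of the bent keeper as you pull it sideways, without forcing it against the keeper, then pull the bin towards you until it is tipped out about 20 degrees. It swings shut by itself, so finish still holding it there, steady, in the gripper; leave the other things on the desk alone.

Things in the scene. Friction and masses are not known exactly. Their poses are not given: they have to be found in the camera images.
- riser: Fixed oak-veneer desk riser, 170 deep (x), 358 wide, 208 high. Origin on the desk in its front plane, mid-width of the bin's bay; +x points into the riser (away from the robot), +y left, z up. Place and yaw vary. Bay y -105 to +105; keeper's stile y 105 to 143; shelf board z 190 to 208, front edge at x 3; drawer knobs at right reach 6 in front of x 0.
- bin: Tin bin with open top, 200 wide, 130 deep, front wall from z 20 to 187 and in the riser's front plane when shut. It carries the bolt. About 1 kg with its scrap, heavy at the back, so it falls shut by itself (about 3 to 6 N at the knob). Origin on the pivot axis, axes as the riser's when shut.
- pivot (a point): Middle of the bin's fixed pivot pin, which runs along the riser's y: 6 mm behind the riser's front plane, 30 mm above the desk.
- bin_tilt (a joint): Tip of the bin about the pivot pin in rad: 0 shut, grows as the bin's top comes out towards the robot (-x of the riser) and down; stop at 0.75. Bolted, it moves less than 0.1.
- bolt: Barrel bolt on the bin's front: 10 mm round steel bar along the riser's y, 165 long, loose in two worn straps, its left (+y) end in the keeper. That end has a nose 11 long (y) knocked down so that its underside is 12 below the bar's axis. Origin on the bar's axis behind the knob, 165 above the desk and 12.5 in front of the bin's front, when sagged.
- knob (a point): Centre of the bolt's brass knob, a 20 mm diameter, 18 mm long round drum with its axis along x, on a 9 mm stem: 46 mm in front of the bin's front, 165 above the desk when sagged, 45 mm left (+y) of the bay's middle when fully shot. Free on both sides and above; the straps' fronts stay 21 mm behind the knob's centre. Axes as the riser's while the bin is shut.
- bolt_lift (a joint): How far the bar is lifted in its slack straps, m: 0 sagged, up to 0.013. It drops back when let go (weight about 1.6 N). The nose clears the keeper's lip from 0.0065 on.
- bolt_draw (a joint): How far the bar is drawn, m: 0 fully shot, grows as it slides to the riser's -y (right), stop at 0.050; drags with 1.5 N. The nose meets the lip at 0.008; it must be over the lip from there to 0.025, and is out of the keeper from 0.025 on.
- keeper: Bent sheet keeper fixed on the riser's left stile, y 105 to 139: an open-ended box 27 deep (x), inside clear from z 149.5 to 185.5, with its bolt-side bottom edge bent up into a lip 6 thick (y 105 to 111) and up to z 158.5. Origin and axes as the riser's.
- amber_body: Loose bystander: cracked amber acrylic harmonica body, 28 x 104 x 7.
- slide_button: Loose bystander: round chromed slide button, 18 diameter, 11 high, standing.
- file: Loose bystander: flat steel tuning file with cherry handle, 253 long, lying.
- magnet: Loose bystander: small red horseshoe magnet, 55 x 44 x 10, lying.
- screwdriver: Loose bystander: yellow-handled screwdriver, 150 long, lying.
- screw_jar: Loose bystander: green glass screw jar with steel cap, 48 diameter, 60 high, standing.

How it is judged:
By the outcome, as a careful person would: the job done as asked, in the order asked, and still so for the second after the job is handed in, while the arm keeps its last pose, push and grip.
It also fails if it takes over 34 s, if anything falls off the work surface, if the arm or the gripper's body presses on something with over 40 N, if the wrist force passes 120 N, or if a joint passes its speed limit or range.

## Working session

There is one attempt and no reset: what is moved stays moved. The work goes in short steps, Python scripts to look and compute and a tool call to move; the robot and the scene stay as the last step left them, time stands still between calls to the robot, and variables do not carry over. Pictures are saved under pics/ and viewed, at most 10 in all, crops included, and the job is handed in when it is done.

```bash
mkdir -p pics; ls; python3 - <<'E'
from plant import manip, imaging, job_done
import cv2,numpy as np
for n in("scene","side"):
    f=imaging.grab_frame(n); cv2.imwrite(f"pics/{n}0.png",f["frame"])
    print(n,f["fx"],f["cx"],f["cy"],f["D"],np.round(f["R"],3).tolist(),np.round(f["t"],3))
s=manip.observe();print(s["tcp_pos"],s["tool_rot"],s["time_s"],manip.nose_length)
E
```

```text
pics
plant.py
scene 454.7321112088979 321.6676098454432 243.116069553439 [-0.03501886  0.          0.          0.          0.        ] [[-0.992, 0.123, -0.009], [0.086, 0.639, -0.764], [-0.089, -0.759, -0.645]] [0.49  0.04  1.271]
side 456.7180095569992 325.14106979150034 243.36737893553632 [-0.07516437  0.          0.          0.          0.        ] [[0.848, -0.529, -0.021], [-0.303, -0.453, -0.838], [0.434, 0.718, -0.545]] [-0.444  0.252  1.04 ]
[0.17941324 0.62436072 0.24471654] [-3.14045274e+00 -7.87548346e-06  2.86177674e+00] 0.1 0.014
```

View pics/scene0.png

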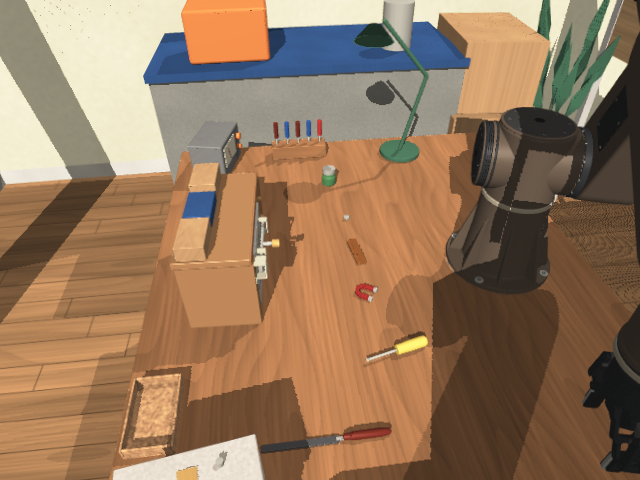

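View pics/side0.png

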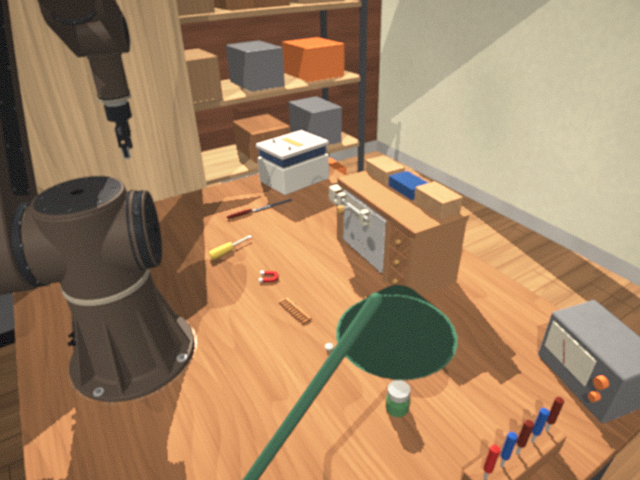

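The scene view shows the riser at px (175-270, 170-325) with the knob near (277,243). The side view shows it at px (330-465, 160-300) with the knob near (341,209). I'll zoom in on both.

```bash
python3 - <<'E'
import cv2,numpy as np
a=cv2.imread("pics/scene0.png")[160:335,165:315]; b=cv2.imread("pics/side0.png")[150:300,320:475]
A=cv2.resize(a,(400,467),interpolation=2) ; 
A=cv2.resize(a,None,fx=3.4,fy=3.4,interpolation=2); B=cv2.resize(b,None,fx=5,fy=4,interpolation=2)
cv2.imwrite("pics/a.png",A); cv2.imwrite("pics/b.png",cv2.resize(b,None,fx=4,fy=4,interpolation=2))
E
```

```text
(no output)
```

View pics/a.png

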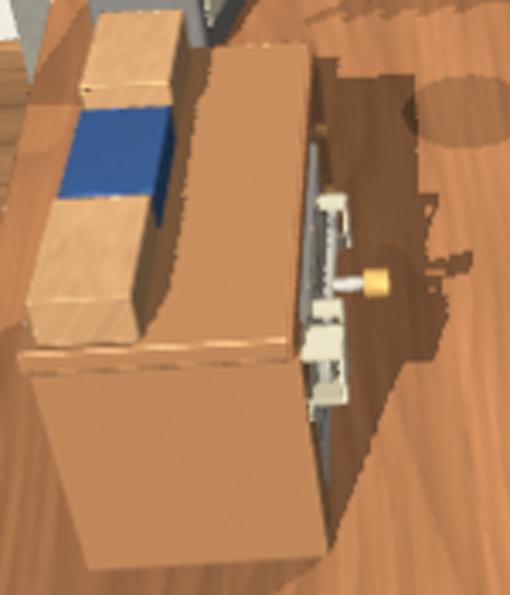

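View pics/b.png

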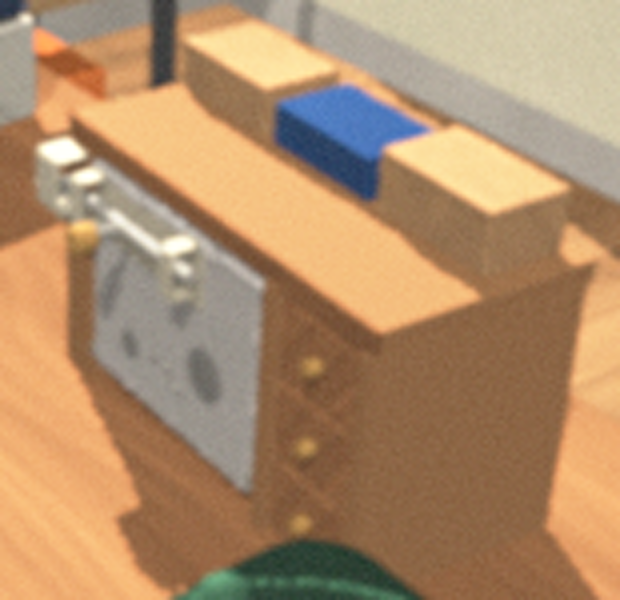

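Crop A shows the riser's top and front corners, with the knob at full-image px (275.6,243.2). Crop B shows the front face, keeper and bolt, with the knob at (340.5,209.3). Next I fit the riser pose from these points.

```bash
cat > h.py <<'E'
from plant import manip, imaging, job_done
import cv2,numpy as np
from scipy.optimize import least_squares
from scipy.spatial.transform import Rotation as Ro
def proj(f,P):
    K=np.array([[f["fx"],0,f["cx"]],[0,f["fy"],f["cy"]],[0,0,1]])
    return cv2.projectPoints(np.array(P,float).reshape(-1,1,3),cv2.Rodrigues(np.array(f["R"]))[0],np.array(f["t"],float),K,np.array(f["D"]))[0][:,0]
def tri(obs): # [(frame,uv)]
    return least_squares(lambda X:np.concatenate([proj(f,X)[0]-uv for f,uv in obs]),[.7,0.1,.1])
E
python3 - <<'E'
from h import *
fs=imaging.grab_frame("scene");fd=imaging.grab_frame("side")
S=[((3,-215,208),(255.9,173.2)),((3,143,208),(250.3,260)),((170,143,208),(170.9,264.1)),((0,143,0),(261.2,322.6)),((170,143,0),(192,327.6)),((-46,45,165),(275.6,243.2))]
D=[((3,143,208),(338,180.5)),((3,-215,208),(415,233.8)),((170,-215,208),(468.5,216.3)),((0,143,0),(337.5,238.8)),((-46,45,165),(340.5,209.3)),((0,-100,20),(382.5,273)),((0,-100,187),(386,220.8))]
def res(p):
    R=Ro.from_euler('z',p[2]).as_matrix();r=[]
    for f,L in((fs,S),(fd,D)):
        r.append(proj(f,[R@(np.array(a)/1e3)+[p[0],p[1],0] for a,_ in L])-[u for _,u in L])
    return np.vstack(r).ravel()
for y0 in(-.5,.3,1):
    s=least_squares(res,[.7,.1,y0],loss='soft_l1');print(s.x,s.cost)
print(res(s.x).reshape(-1,2).round(1).tolist())
k=tri([(fs,(275.6,243.2)),(fd,(340.5,209.3))]);print("knob",k.x,k.cost)
R=Ro.from_euler('z',s.x[2]).as_matrix();print("model knob",R@[-.046,.045,.165]+[*s.x[:2],0])
E
```

```bash
cat >> h.py <<'E'
def go(pos,tilt=0,yaw=-.0462):
    """print tool-frame shift/turn to TCP pos (world), tool down, y along riser y, tipped by tilt out"""
    s=manip.observe();R0=Ro.from_euler('xyz',s["tool_rot"])
    R1=Ro.from_euler('z',yaw)*Ro.from_euler('y',-tilt)*Ro.from_matrix(np.diag([-1.,1,-1]))
    d=R0.inv().apply(np.array(pos)-s["tcp_pos"]);v=(R0.inv()*R1).as_rotvec()
    print(round(s["time_s"],2),s["tcp_pos"].round(4) if hasattr(s["tcp_pos"],'round') else s["tcp_pos"],"F",np.round(s["ft_force"],1),"open",round(s["opening"],4),"| d",d.round(4),"rv",v.round(4))
E
python3 -c "
from h import *
go([.6085,.0525,.27])"
```

```text
0.2 [0.1794 0.6245 0.2449] F [-0.4  0.   0.9] open 0.0854 | d [-0.5704 -0.4313 -0.0248] rv [-7.000e-04 -1.000e-04 -2.336e-01]
```

The manual's scale: shifts go in shares of 0.4 m and turns go in shares of 2 rad. Converting my numbers, -0.36 m / 0.4 = -0.9, -0.002 m / 0.4 = -0.005, -0.06 rad / 2 = -0.03.

Emit:
send_path(
  offsets=[
    {"d":[-0.1125,-0.085,-0.005],"rotvec":[0,0,-0.01]},
    {"d":[-0.225,-0.17,-0.01],"rotvec":[0,0,-0.02]},
    {"d":[-0.3375,-0.255,-0.015],"rotvec":[0,0,-0.03]},
    {"d":[-0.45,-0.34,-0.02],"rotvec":[0,0,-0.04]},
    {"d":[-0.5625,-0.425,-0.025],"rotvec":[0,0,-0.05]},
    {"d":[-0.675,-0.51,-0.03],"rotvec":[0,0,-0.06]},
    {"d":[-0.7875,-0.595,-0.035],"rotvec":[0,0,-0.07]},
    {"d":[-0.9,-0.68,-0.04],"rotvec":[0,0,-0.08]},
  ],
)

```text
time_s: 1.2
tcp_pos: [0.4513, 0.2623, 0.2615]
tool_rot: [3.141, 0.0, 3.022]
ft_force: [0.9, 0.4, -0.3]
opening: 0.0854
grip_force: 0.0
```

```bash
python3 -c "
from h import *
go([.6085,.0525,.27])"
```

```text
1.2 [0.4513 0.2623 0.2615] F [ 0.9  0.4 -0.3] open 0.0854 | d [-0.1811 -0.1896 -0.0085] rv [ 0.0002  0.0003 -0.0729]
```

Scaled: -0.19 m / 0.4 = -0.475, -0.181 m / 0.4 = -0.4525, -0.073 rad / 2 = -0.0365.

Emit:
send_path(
  offsets=[
    {"d":[-0.1,-0.105,-0.005],"rotvec":[0,0,-0.01]},
    {"d":[-0.2,-0.21,-0.01],"rotvec":[0,0,-0.02]},
    {"d":[-0.3,-0.315,-0.015],"rotvec":[0,0,-0.03]},
    {"d":[-0.4,-0.42,-0.02],"rotvec":[0,0,-0.0365]},
    {"d":[-0.4525,-0.475,-0.0213],"rotvec":[0,0,-0.0365]},
    {"d":[-0.4525,-0.475,-0.0213],"rotvec":[0,0,-0.0365]},
    {"d":[-0.4525,-0.475,-0.0213],"rotvec":[0,0,-0.0365]},
  ],
)

```text
time_s: 2.08
tcp_pos: [0.6068, 0.054, 0.2695]
tool_rot: [3.141, -0.001, 3.095]
ft_force: [0.3, 0.1, 0.3]
opening: 0.0853
grip_force: 0.0
```

```bash
python3 -c "
from h import *
go([.6085,.0525,.27])
f=imaging.grab_frame('wrist');cv2.imwrite('pics/w0.png',f['frame']);print(proj(f,[[.609,.0522,.165]]),f['t'])"
```

```text
2.08 [0.6068 0.054  0.2695] F [0.3 0.1 0.3] open 0.0853 | d [-0.0018 -0.0014 -0.0005] rv [ 0.0002 -0.0008 -0.0008]
[[318.41692088 252.94281031]] [-0.08255294 -0.62089306  0.2115994 ]
```

View pics/w0.png

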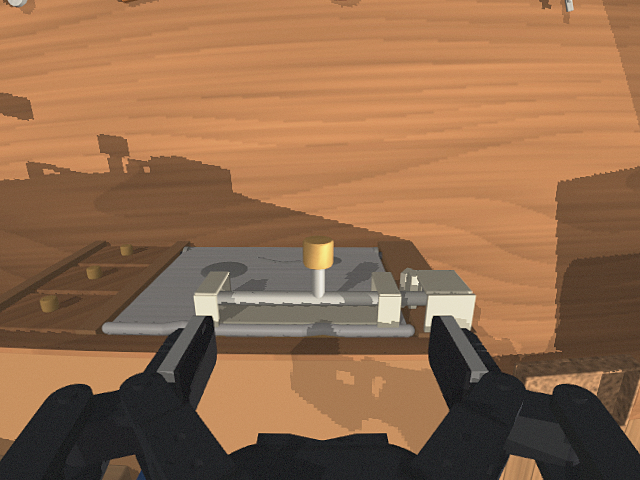

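The wrist view shows the knob at (317,253), as predicted at (318,253). Position is confirmed, so I descend with the fingers part-closed.

Emit:
send_path(
  offsets=[
    {"d":[0,0,0.075]},
    {"d":[0,0,0.15]},
    {"d":[0,0,0.2]},
    {"d":[0,0,0.2]},
    {"d":[0,0,0.2]},
  ],
  aperture=0.05,
)

```text
time_s: 2.75
tcp_pos: [0.6076, 0.0543, 0.1907]
tool_rot: [3.141, 0.001, 3.096]
ft_force: [0.1, 0.0, 0.4]
opening: 0.0505
grip_force: 0.0
```

```bash
python3 -c "
from h import *
go([.6085,.0525,.160])"
```

```text
2.75 [0.6076 0.0543 0.1907] F [0.1 0.  0.4] open 0.0505 | d [-0.001  -0.0017  0.0307] rv [0.0001 0.0009 0.0002]
```

Scaled: 0.03 m / 0.4 = 0.075, 0.015 m / 0.4 = 0.0375.

Emit:
send_path(
  offsets=[
    {"d":[0,-0.005,0.0375]},
    {"d":[-0.0025,-0.005,0.075]},
    {"d":[-0.0025,-0.005,0.075]},
    {"d":[-0.0025,-0.005,0.075]},
  ],
)

```text
time_s: 3.25
tcp_pos: [0.6083, 0.0515, 0.1597]
tool_rot: [3.142, -0.0, 3.095]
ft_force: [-1.1, 0.5, -0.2]
opening: 0.05
grip_force: 0.0
```

Emit:
send_path(
  offsets=[
    {},
    {},
    {},
    {},
    {},
    {},
  ],
  aperture=0.015,
  grip_force=25,
)

```text
time_s: 4.0
tcp_pos: [0.6085, 0.0516, 0.16]
tool_rot: [3.142, 0.0, 3.095]
ft_force: [0.4, -0.6, 4.8]
opening: 0.0191
grip_force: 24.5
```

```bash
python3 -c "
from h import *
go([.6085,.0525,.160])"
```

```text
4.0 [0.6085 0.0516 0.16  ] F [ 0.4 -0.6  4.8] open 0.0191 | d [ 0.      0.0009 -0.    ] rv [ 0.      0.0005 -0.0006]
```

Scaled: -0.0095 m / 0.4 = -0.0238, -0.006 m / 0.4 = -0.015.

Emit:
send_path(
  offsets=[
    {"d":[0,0,-0.0075]},
    {"d":[0,0,-0.015]},
    {"d":[0,0,-0.0238]},
    {"d":[0,0,-0.0238]},
    {"d":[0,0,-0.0238]},
  ],
  aperture=0.015,
  grip_force=45,
)

```text
time_s: 4.62
tcp_pos: [0.6084, 0.0516, 0.1693]
tool_rot: [3.142, 0.0, 3.095]
ft_force: [3.5, 0.2, -2.0]
opening: 0.0182
grip_force: 43.9
```

```bash
python3 -c "
from h import *
go([.6085,.0525,.160])
f=imaging.grab_frame('wrist');cv2.imwrite('pics/w1.png',f['frame'])"
```

```text
4.62 [0.6084 0.0516 0.1693] F [ 3.5  0.2 -2. ] open 0.0182 | d [-0.      0.0009  0.0093] rv [ 0.      0.0004 -0.0006]
```

View pics/w1.png

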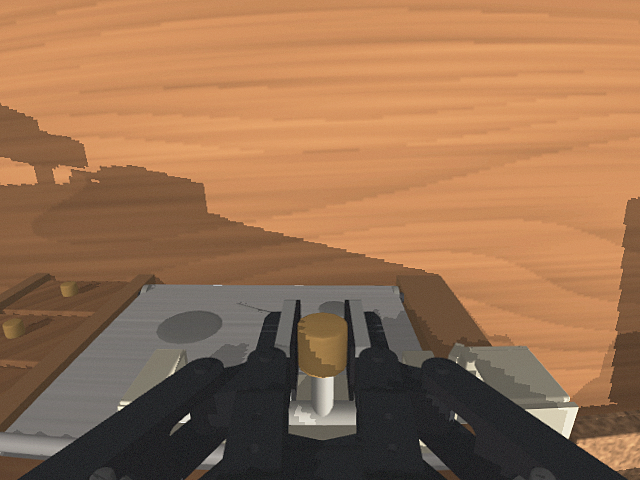

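The knob is held between the pads at (323,343) and the force is -2 N, so the bolt's weight is carried. Now I draw it sideways while lifted.

Scaled: -0.012 m / 0.4 = -0.03, -0.009 m / 0.4 = -0.0225.

Emit:
send_path(
  offsets=[
    {"d":[0,-0.0075,0]},
    {"d":[0,-0.015,0]},
    {"d":[0,-0.0225,0]},
    {"d":[0,-0.03,0]},
    {"d":[0,-0.03,0]},
  ],
)

```text
time_s: 5.3
tcp_pos: [0.6077, 0.0392, 0.1693]
tool_rot: [-3.141, 0.0, 3.095]
ft_force: [3.7, -1.8, -2.1]
opening: 0.0188
grip_force: 43.9
```

Emit:
send_path(
  offsets=[
    {"d":[0,-0.01,0]},
    {"d":[0,-0.0225,0]},
    {"d":[0,-0.035,0]},
    {"d":[0,-0.0475,0]},
    {"d":[0,-0.06,0]},
    {"d":[0,-0.065,0]},
    {"d":[0,-0.065,0]},
  ],
)

```text
time_s: 6.18
tcp_pos: [0.6064, 0.0133, 0.1693]
tool_rot: [-3.141, -0.0, 3.095]
ft_force: [2.6, -1.5, -2.0]
opening: 0.0186
grip_force: 44.0
```

```bash
python3 - <<'E'
from h import *
s=manip.observe();Ry=Ro.from_euler('z',-.0462)
p=Ry.apply([.006,0,0])+[.6536,.0061,.03]
r=Ry.inv().apply(s["tcp_pos"]-p);r[1]=0;print(r)
for t in(.05,.1,.15,.2,.25,.3,.35,.36):
    d=Ro.from_euler('y',-t).apply(r)-r
    print(t,[round(-d[0],4),0,round(-d[2],4),0,-t,0])
E
```

```text
[-0.05350792  0.          0.13925909]
0.05 [np.float64(0.0069), 0, np.float64(0.0028), 0, -0.05, 0]
0.1 [np.float64(0.0136), 0, np.float64(0.006), 0, -0.1, 0]
0.15 [np.float64(0.0202), 0, np.float64(0.0096), 0, -0.15, 0]
0.2 [np.float64(0.0266), 0, np.float64(0.0134), 0, -0.2, 0]
0.25 [np.float64(0.0328), 0, np.float64(0.0176), 0, -0.25, 0]
0.3 [np.float64(0.0388), 0, np.float64(0.022), 0, -0.3, 0]
0.35 [np.float64(0.0445), 0, np.float64(0.0268), 0, -0.35, 0]
0.36 [np.float64(0.0456), 0, np.float64(0.0278), 0, -0.36, 0]
```

Scaled: 0.0202 m / 0.4 = 0.0505, 0.0136 m / 0.4 = 0.034, -0.15 rad / 2 = -0.075.

Emit:
send_path(
  offsets=[
    {"d":[0.0085,0,0.0035],"rotvec":[0,-0.0125,0]},
    {"d":[0.0173,0,0.007],"rotvec":[0,-0.025,0]},
    {"d":[0.034,0,0.015],"rotvec":[0,-0.05,0]},
    {"d":[0.0505,0,0.024],"rotvec":[0,-0.075,0]},
    {"d":[0.0505,0,0.024],"rotvec":[0,-0.075,0]},
  ],
  aperture=0.015,
  grip_force=60,
)

```text
time_s: 6.8
tcp_pos: [0.5854, 0.0146, 0.1597]
tool_rot: [-3.141, 0.149, 3.095]
ft_force: [5.2, -2.0, -0.6]
opening: 0.0181
grip_force: 58.6
```

```bash
python3 -c "
from h import *
go([.6064,.0133,.1693])"
```

```text
6.8 [0.5854 0.0146 0.1597] F [ 5.2 -2.  -0.6] open 0.0181 | d [-0.0222 -0.0003 -0.0063] rv [-0.0002  0.1495 -0.0004]
```

Scaled: 0.0266 m / 0.4 = 0.0665, 0.0202 m / 0.4 = 0.0505, -0.15 rad / 2 = -0.075.

Emit:
send_path(
  offsets=[
    {"d":[0.0173,0,0.007],"rotvec":[0,-0.025,0]},
    {"d":[0.034,0,0.015],"rotvec":[0,-0.05,0]},
    {"d":[0.0505,0,0.024],"rotvec":[0,-0.075,0]},
    {"d":[0.0665,0,0.0335],"rotvec":[0,-0.1,0]},
    {"d":[0.0665,0,0.0335],"rotvec":[0,-0.1,0]},
    {"d":[0.0665,0,0.0335],"rotvec":[0,-0.1,0]},
    {"d":[0.0665,0,0.0335],"rotvec":[0,-0.1,0]},
  ],
)

```text
time_s: 7.68
tcp_pos: [0.5632, 0.0157, 0.1429]
tool_rot: [3.142, 0.35, 3.095]
ft_force: [5.5, 0.4, -0.9]
opening: 0.0179
grip_force: 58.8
```

```bash
python3 - <<'E'
from h import *
go([.6064,.0133,.1693])
for n,(a,b,c,d) in dict(scene=(160,335,165,315),side=(150,300,300,475)).items():
    f=imaging.grab_frame(n); cv2.imwrite(f"pics/{n}1.png",cv2.resize(f["frame"][a:b,c:d],None,fx=3.4,fy=3.4,interpolation=2))
    Q=[(x,y,z) for y in (-100,100) for x,z in((-6,157),)]
    Rr=Ro.from_euler('z',-.0462)
    for t in(.28,.35,.42):
        P=[Rr.apply(Ro.from_euler('y',-t).apply(np.array(q)/1e3)+[.006,0,.03])+[.6536,.0061,0] for q in Q]
        print(n,t,((proj(f,P)-[c,a])*3.4).round(0).tolist())
E
```

```text
7.67 [0.5632 0.0157 0.1429] F [ 5.5  0.4 -0.9] open 0.0179 | d [-0.0497 -0.0004 -0.0099] rv [-1.000e-04  3.505e-01 -6.000e-04]
scene 0.28 [[369.0, 146.0], [368.0, 321.0]]
scene 0.35 [[383.0, 150.0], [385.0, 324.0]]
scene 0.42 [[397.0, 154.0], [400.0, 328.0]]
side 0.28 [[241.0, 263.0], [105.0, 157.0]]
side 0.35 [[229.0, 271.0], [95.0, 164.0]]
side 0.42 [[218.0, 280.0], [84.0, 171.0]]
```

View pics/scene1.png

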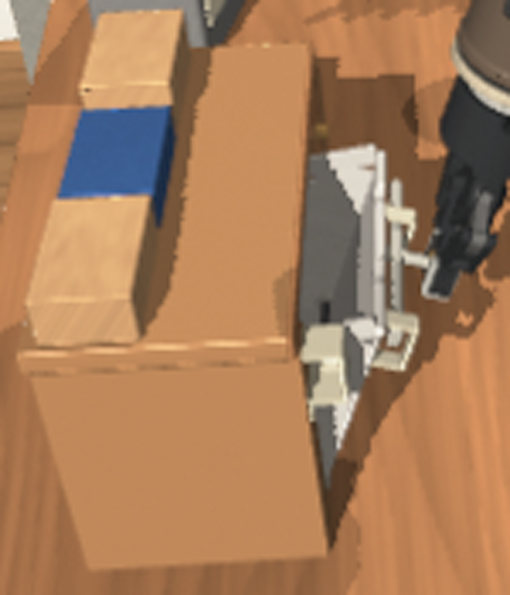

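View pics/side1.png

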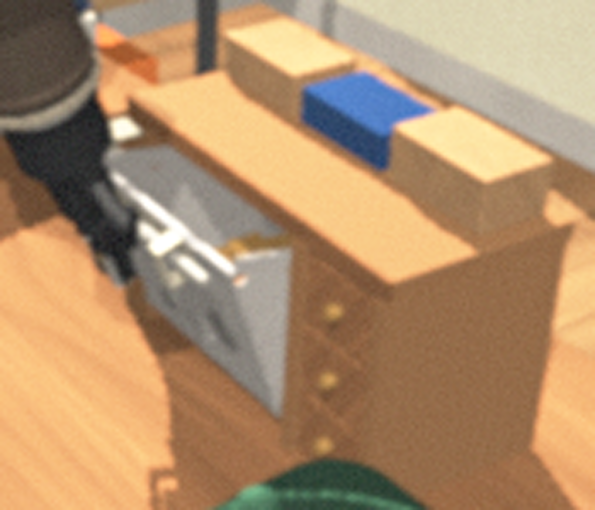

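Both views show the bin ajar with its front top edge at crop px (382,147) and (384,324). That matches the 0.35 rad (20°) prediction. I'll hold briefly to check it stays steady, then hand in.

Emit:
send_path(
  offsets=[
    {},
    {},
    {},
    {},
    {},
    {},
  ],
)

```text
time_s: 8.52
tcp_pos: [0.5627, 0.0157, 0.1427]
tool_rot: [3.142, 0.35, 3.095]
ft_force: [5.0, 1.3, -0.0]
opening: 0.0179
grip_force: 58.8
```

```bash
python3 -c "
from plant import manip, imaging, job_done
print(job_done())"
```

```text
the job is handed in; nothing more can be done
None
```

The bin is unbolted and the gripper is holding it steady, tipped out about 20°. The bolt was lifted over the keeper's lip, with no more than about 5 N on the wrist at each check, and the job was handed in at about 8.5 s; no verdict was shown.

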